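Nest the empty parts pans on the battery bench

ROBOT

A 6-joint arm with a two-finger parallel gripper is mounted at the origin on the work surface. World frame = base frame: x ahead of the robot, y to its left, z up, the work surface at z = 0. Lengths are in m, angles in rad, forces in N, time in s.
With the tool pointing down it reaches from about 0.35 to 0.775 m from the base axis. Payload 7.3 kg.
Tool frame: the origin (TCP) lies at the very end of the fingers, on their centre line; the grasp point (between the pads) lies 19 mm behind it; z points along the fingers, y is the line along which they close (so a half turn about z gives the same grasp; the last joint's range is limited). The gripper opens to 92 mm and grips with 3 to 60 N. Pads are 19 mm wide; open, the fingers measure 130 mm over their backs; the gripper's body (75 mm by 190 mm) begins 47 mm behind the grasp point.
Start: joints at [-1.494, 0.342, 1.524, -0, 1.275, -0.146], TCP at [0.116, -0.512, 0.227] pointing down, gripper open.
Joint ranges: [-2.53, 2.53], [-0.77, 2.02], [0.04, 2.7], [-1, 4.14], [0.28, 2.66], [-3.11, 3.11]. Speed limits (rad/s): [2.57, 2.57, 3.14, 3.14, 3.14, 3.14].

INTERFACE

Orientations are given as [roll, pitch, yaw] about the fixed x, y, z axes, in that order (R = Rz(yaw) Ry(pitch) Rx(roll)).
In Python, from cell import robot gives the robot as it stands. The module is installed in compiled form; this text tells all that it offers.
- The arm moves only by the tool arm_command, never from a script. Its argument "moves" is a list of rows, each a list of 3 entries, a list of its own where there are three numbers: the shift along the tool's x, y, z in m, then the turn, a rotation vector about the tool's x, y, z in rad, then the finger opening in m, from 0 to 0.0918. In form: [[[dx, dy, dz], [ax, ay, az], claw], ...]. A call has exactly 5 rows; each row is the pose to reach, as a shift and turn from the pose commanded when the call began, along the tool's axes at that moment; what a row does not reach only later rows make up. A row lasts 1/10 s, in which the tool goes at most 50 mm and 8.59 degrees, less where a joint would pass 70% of its speed; a pose out of reach is approached as far as the arm can. A call with a gripper value outside its range is refused whole. The fingers move at their own pace and stop on an object; "squeeze" is the grip in N (left out, the last holds). Time passes only in rows, so rows that repeat a pose let the fingers close, or fill a call up. It gives the time, the measured TCP pose, the force, the opening and the grip force at its end, in the units of the state.
- robot.observe(): the state, without advancing time (a new reading comes with each control period).
- robot.read_camera(name): name is "scene" or "side" or "wrist"; returns the picture (480x640x3 uint8, red, green, blue); there is no depth.
- robot.camera_model(name): a dict with "fx", "fy", "cx", "cy" (pixels), "R" (3x3) and "t" (3): a world point X has camera coordinates R X + t. Camera axes: x right, y down, z forward; pixel columns grow to the right and rows downward; lengths in m; the calibration is good to about 2 mm. A picture is of the moment at which its call begins: read the wrist's pose just before it. camera_model takes no time and is no camera call; for the wrist camera it gives the pose at the moment of the call.
- robot.hand_in(): hands the job in; it is judged then, once.
The state is a dict: "time": time; "qpos": joint angles; "qvel": joint speeds; "joint_efforts": joint torques, N m; "tool_pos": TCP position; "tool_rot": TCP orientation; "contact_force": force on the tool from outside, world axes, zero at the start; "torque": the same for the moment, N m; "opening": finger opening in m; "grip_force": force on a finger pad.
Only numpy, scipy, OpenCV 4.12 (cv2) and the standard library are available. Lean on these libraries where they do the work, as an engineer would, in place of code of your own. Each camera call takes 0.05 s, during which the arm holds its last target. There are 200 camera calls.

TASK

Clear the bench by nesting the empty handled parts pans: set the empty medium pan inside the large pan where it stands, then the small pan inside the medium one, each sitting flat on the floor of the pan below. Fan the handles: turn each about 45 degrees from the handle below, both the same way round, so that no handle lies over another. Leave the pan that still holds blue cells where it is, and let go of everything.

Things in the scene. Friction and masses are not known exactly. Their poses are not given: they have to be found in the camera images.
- pan_large: Large empty round pan that receives the others. Aluminium, rim 140 mm across, base 120, 40 high, walls and floor 4 mm, about 300 g. Origin: centre of underside, z up. Handle along -x: thin shank, then a yellow sleeve 50 long, 16 wide, 20 tall, 85 to 135 mm from the axis, its middle 35 mm above the underside.
- pan_medium: Medium round pan, empty; 12 mm play all round in the large pan, its underside then 4 mm above that one's. Aluminium, rim 104 mm across, base 88, 50 high, walls and floor 4 mm, about 200 g. Origin: centre of underside, z up. Handle along -x: thin shank, then a yellow sleeve 50 long, 16 wide, 20 tall, 85 to 135 mm from the axis, its middle 45 mm above the underside.
- pan_small: Small round pan, empty, tall; 12 mm play all round in the medium pan, its underside then 4 mm above that one's. Aluminium, rim 70 mm across, base 56, 60 high, walls and floor 4 mm, about 120 g. Origin: centre of underside, z up. Handle along -x: thin shank, then a yellow sleeve 50 long, 16 wide, 20 tall, 85 to 135 mm from the axis, its middle 55 mm above the underside.
- pan_cells: Pan in use, shaped as the medium one but holding four blue battery cells; leave it alone. Aluminium, rim 104 mm across, base 88, 50 high, walls and floor 4 mm, about 400 g. Origin: centre of underside, z up. Handle along -x: thin shank, then a yellow sleeve 50 long, 16 wide, 20 tall, 85 to 135 mm from the axis, its middle 45 mm above the underside.
- pan_large_grip (a point): Middle of the yellow handle sleeve of the large pan, 110 mm from the pan's axis and 35 mm above its underside; sleeve 50 x 16 x 20 mm. The pan can be carried by pinching the sleeve here across its 16 mm width from above.
- pan_medium_grip (a point): Middle of the yellow handle sleeve of the medium pan, 110 mm from the pan's axis and 45 mm above its underside; sleeve 50 x 16 x 20 mm. The pan can be carried by pinching the sleeve here across its 16 mm width from above.
- pan_small_grip (a point): Middle of the yellow handle sleeve of the small pan, 110 mm from the pan's axis and 55 mm above its underside; sleeve 50 x 16 x 20 mm. The pan can be carried by pinching the sleeve here across its 16 mm width from above.

How it is judged:
By the outcome, as a careful person would: the job done as asked, in the order asked, and still so for the second after the job is handed in, with the robot touching nothing.
It also fails if it takes over 72 s, if anything falls off the work surface, if the arm or the gripper's body presses on something with over 40 N, if the wrist force passes 120 N, or if a joint passes its speed limit or range.

## Working session

There is one attempt and no reset: what is moved stays moved. The work goes in short steps, Python scripts to look and compute and a tool call to move; the robot and the scene stay as the last step left them, time stands still between calls to the robot, and variables do not carry over. Pictures are saved under pics/ and viewed, at most 10 in all, crops included, and the job is handed in when it is done.

Besides the shell and the picture viewer there is one more tool, called after "Emit:" as a command line: name --argument value ..., lists and objects as JSON in quotes. arm_command: Moves the arm, as the interface text tells. Its arguments: {"type":"object","properties":{"moves":{"type":"array"},"squeeze":{"type":"number"}},"required":["moves"]}

```bash
mkdir -p pics; ls
python3 - <<'E'
from cell import robot
import cv2, numpy as np
s=robot.observe();print({k:np.round(v,3).tolist() for k,v in s.items()})
for n in("scene","side"):
    cv2.imwrite(f"pics/{n}0.png",robot.read_camera(n)[:,:,::-1])
    m=robot.camera_model(n);print(n,m)
E
```

```text
pics
{'time': 0.0, 'qpos': [-1.494, 0.343, 1.525, -0.0, 1.275, -0.146], 'qvel': [-0.001, 0.001, 0.002, 0.001, 0.0, -0.001], 'joint_efforts': [-0.002, -43.125, -24.422, 0.072, 0.056, -0.0], 'tool_pos': [0.116, -0.512, 0.226], 'tool_rot': [-3.14, -0.0, 0.223], 'contact_force': [-1.12, 0.783, 0.698], 'torque': [-0.019, 0.033, 0.011], 'grip_force': 0.0, 'opening': 0.092}
scene {'fx': 435.7248988096611, 'fy': 435.7248988096611, 'cx': 318.34863483783107, 'cy': 246.30846736737843, 'R': array([[ 0.88064531,  0.47364829, -0.01100619],
       [ 0.30310779, -0.58111285, -0.7552705 ],
       [-0.36412842,  0.66178936, -0.65532079]]), 't': array([-0.43294238, -0.14241692,  1.08731238])}
side {'fx': 547.4581330040629, 'fy': 547.4581330040629, 'cx': 321.8224875863801, 'cy': 234.99427484360237, 'R': array([[-0.74880452, -0.66278564,  0.00264335],
       [-0.45056227,  0.50610492, -0.73542603],
       [ 0.486092  , -0.55188133, -0.67759986]]), 't': array([0.3657454 , 0.29499901, 0.79936685])}
```

View pics/scene0.png

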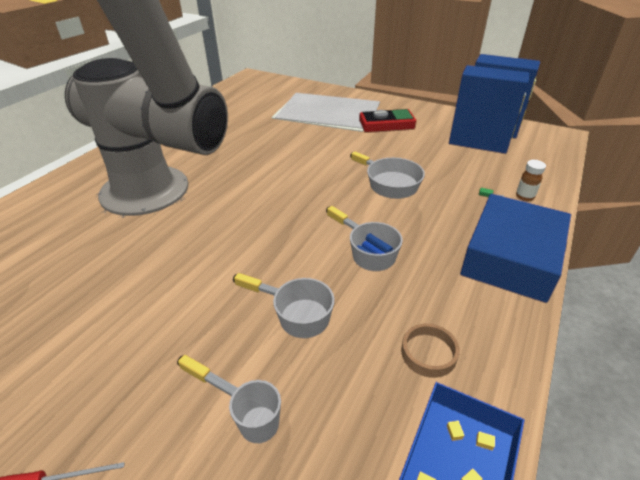

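View pics/side0.png

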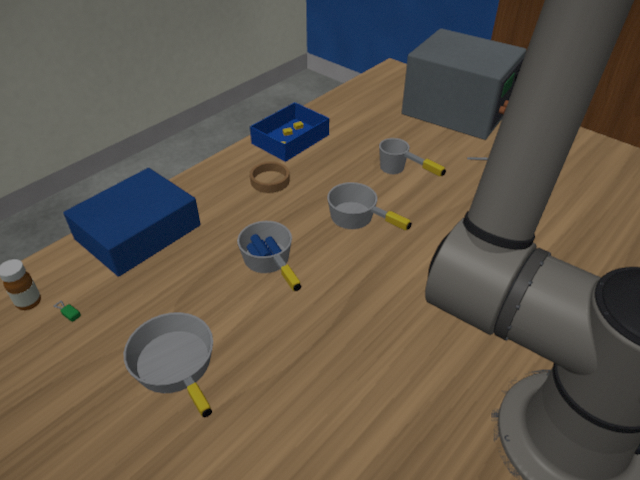

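The scene view shows the large pan at (395,178), cells pan at (375,245), medium at (304,307) and small at (256,410). The side view shows them at (170,352), (265,247), (352,205) and (394,155). The yellow handles point roughly towards the base.

```bash
cat > h.py <<'E'
from cell import robot
import cv2, numpy as np
from scipy.optimize import least_squares
H=dict(large=(.070,.040,.035),medium=(.052,.050,.045),small=(.035,.060,.055),cells=(.052,.050,.045))
def plane(m,uv,z):
    uv=np.atleast_2d(uv).astype(float)
    d=np.c_[(uv[:,0]-m['cx'])/m['fx'],(uv[:,1]-m['cy'])/m['fy'],np.ones(len(uv))]@m['R']
    C=-m['R'].T@m['t']; return C+d*((z-C[2])/d[:,2])[:,None],C
def comp(mask,seed):
    n,l,st,c=cv2.connectedComponentsWithStats(mask.astype(np.uint8))
    ys,xs=np.nonzero(l); i=np.argmin((xs-seed[0])**2+(ys-seed[1])**2)
    return (l==l[ys[i],xs[i]])
def rimpts(img,m,seed,z):
    hsv=cv2.cvtColor(img,cv2.COLOR_RGB2HSV)
    g=((hsv[:,:,1]<60)&(hsv[:,:,2]>60)).astype(np.uint8)
    g=cv2.morphologyEx(g,cv2.MORPH_CLOSE,np.ones((5,5)))
    g=cv2.morphologyEx(g,cv2.MORPH_OPEN,cv2.getStructuringElement(cv2.MORPH_ELLIPSE,(13,13)))
    g=comp(g,seed).astype(np.uint8)
    c=max(cv2.findContours(g,cv2.RETR_EXTERNAL,cv2.CHAIN_APPROX_NONE)[0],key=len)[:,0]
    P,C=plane(m,c,z); P=P[:,:2]; v=P.mean(0)-C[:2]; v/=np.linalg.norm(v)
    s=(P-P.mean(0))@v
    return P[s>0]
def yellow(img,seed):
    hsv=cv2.cvtColor(img,cv2.COLOR_RGB2HSV)
    y=(hsv[:,:,0]>20)&(hsv[:,:,0]<35)&(hsv[:,:,1]>150)&(hsv[:,:,2]>90)
    y=comp(y,seed); ys,xs=np.nonzero(y); return np.array([xs.mean(),ys.mean()]),len(xs)
def circ(P,r):
    f=lambda p:np.hypot(*(P-p).T)-r
    s=least_squares(f,P.mean(0),loss='soft_l1',f_scale=.001); return s.x,np.median(abs(s.fun))
def tri(ms,uvs):
    A=[];b=[]
    for m,uv in zip(ms,uvs):
        P,C=plane(m,uv,0);d=P[0]-C;d/=np.linalg.norm(d);Q=np.eye(3)-np.outer(d,d);A.append(Q);b.append(Q@C)
    return np.linalg.lstsq(np.vstack(A),np.hstack(b),rcond=None)[0]
E
python3 - <<'E'
from h import *
seeds=dict(large=((395,178),(170,352),(360,158),(198,396)),cells=((375,250),(265,250),(337,215),(289,276)),medium=((304,307),(352,205),(247,283),(398,220)),small=((256,410),(394,155),(193,367),(433,167)))
I=[cv2.imread(f"pics/{n}0.png")[:,:,::-1].copy() for n in("scene","side")]
M=[robot.camera_model(n) for n in("scene","side")]
for k,s in seeds.items():
    r,h,g=H[k]
    p=[rimpts(I[i],M[i],s[i],h) for i in(0,1)]
    c=[circ(q,r) for q in p]; b=circ(np.vstack(p),r)
    y=[yellow(I[i],s[2+i]) for i in(0,1)]
    T=tri(M,[q[0] for q in y]); Y=[plane(M[i],y[i][0],g)[0][0][:2] for i in(0,1)]
    print(k,[ (np.round(x[0],4),round(x[1],4)) for x in c+[b]],'yel',np.round(T,4),np.round(Y,4),[q[1] for q in y],
     'dist',np.hypot(*(T[:2]-b[0])),'az',np.degrees(np.arctan2(*(T[:2]-b[0])[::-1])))
E
```

```text
large [(array([0.5429, 0.2992]), np.float64(0.0014)), (array([0.5409, 0.3061]), np.float64(0.0007)), (array([0.541, 0.304]), np.float64(0.0021))] yel [0.436  0.3305 0.0353] [[0.4342 0.3279]
 [0.439  0.3317]] [87, 357] dist 0.1082444937200301 az 165.84076799095192
cells [(array([ 0.6337, -0.0554]), np.float64(0.004)), (array([0.5302, 0.0985]), np.float64(0.0043)), (array([0.6026, 0.0359]), np.float64(0.002))] yel [0.4978 0.0714 0.0455] [[0.4949 0.069 ]
 [0.5016 0.0727]] [103, 239] dist 0.11072563113764981 az 161.2927959877459
medium [(array([ 0.5569, -0.1742]), np.float64(0.0007)), (array([ 0.5553, -0.169 ]), np.float64(0.0007)), (array([ 0.5559, -0.1721]), np.float64(0.0019))] yel [ 0.4472 -0.1815  0.0436] [[ 0.4457 -0.184 ]
 [ 0.4484 -0.1782]] [163, 261] dist 0.10918769387997966 az -175.02399857105704
small [(array([ 0.5957, -0.3731]), np.float64(0.0007)), (array([ 0.5935, -0.3672]), np.float64(0.0008)), (array([ 0.5943, -0.3711]), np.float64(0.0022))] yel [ 0.486  -0.369   0.0542] [[ 0.4836 -0.3709]
 [ 0.4874 -0.3652]] [183, 207] dist 0.10834606478127219 az 178.91761061273968
```

```bash
cat > go.py <<'E'
import sys; from cell import robot; import numpy as np
from scipy.spatial.transform import Rotation as R
x,y,z,yaw=map(float,sys.argv[1:5]); s=robot.observe()
A=R.from_euler('xyz',s['tool_rot']); B=R.from_euler('xyz',[np.pi,0,np.radians(yaw)])
print('t',round(s['time'],2),np.round(s['tool_pos'],4),np.round(s['tool_rot'],3),'q',np.round(s['qpos'],2))
print('shift',np.round(A.inv().apply(np.array([x,y,z])-s['tool_pos']),4).tolist(),'turn',np.round((A.inv()*B).as_rotvec(),3).tolist())
E
python3 go.py .4465 -.1815 .15 5.2
```

```text
t 0.1 [ 0.116  -0.5117  0.2261] [-3.14  -0.     0.223] q [-1.49  0.34  1.52 -0.    1.28 -0.15]
shift [0.3953, -0.2489, 0.0765] turn [-0.001, -0.0, 0.132]
```

Emit:
arm_command --moves '[[[0.395, -0.249, 0.07], [0, 0, 0.132], 0.08], [[0.395, -0.249, 0.07], [0, 0, 0.132], 0.08], [[0.395, -0.249, 0.07], [0, 0, 0.132], 0.08], [[0.395, -0.249, 0.07], [0, 0, 0.132], 0.08], [[0.395, -0.249, 0.07], [0, 0, 0.132], 0.08]]'

```text
time: 0.6
tool_pos: [0.2917, -0.3356, 0.1893]
tool_rot: [-3.141, 0.0, 0.09]
contact_force: [1.2, -0.2, 0.7]
opening: 0.0799
grip_force: 0.0
```

```bash
python3 go.py .4465 -.1815 .15 5.2
```

```text
t 0.6 [ 0.2917 -0.3356  0.1893] [-3.141  0.     0.09 ] q [-1.03  0.23  1.79 -0.    1.12  0.45]
shift [0.168, -0.1395, 0.0393] turn [-0.0, 0.0, -0.001]
```

Emit:
arm_command --moves '[[[0.168, -0.1395, 0.039], [0, 0, 0], 0.06], [[0.168, -0.1395, 0.039], [0, 0, 0], 0.06], [[0.168, -0.1395, 0.039], [0, 0, 0], 0.06], [[0.168, -0.1395, 0.039], [0, 0, 0], 0.06], [[0.168, -0.1395, 0.039], [0, 0, 0], 0.06]]'

```text
time: 1.1
tool_pos: [0.4471, -0.1799, 0.1497]
tool_rot: [-3.14, 0.001, 0.094]
contact_force: [0.0, -0.6, 0.3]
opening: 0.0603
grip_force: 0.0
```

```bash
python3 go.py .4465 -.1815 .026 5.2
python3 - <<'E'
from h import *
m=robot.camera_model("wrist"); cv2.imwrite("pics/w1.png",robot.read_camera("wrist")[:,:,::-1])
for k,p in dict(grip=(.4465,-.1815,.055),c=(.556,-.1716,.05)).items():
    c=m['R']@np.array(p)+m['t']; print(k,c[0]/c[2]*m['fx']+m['cx'],c[1]/c[2]*m['fy']+m['cy'])
print(-m['R'].T@m['t'])
E
```

```text
t 1.1 [ 0.4471 -0.1799  0.1497] [-3.14e+00  1.00e-03  9.40e-02] q [-0.54  0.35  1.75  0.    1.04  0.93]
shift [-0.0007, 0.0018, 0.1237] turn [-0.001, 0.001, 0.003]
grip 326.76695984096995 245.13538852540856
c 327.65418946080837 67.53171943660311
[ 0.52537428 -0.1728433   0.30942169]
```

View pics/w1.png

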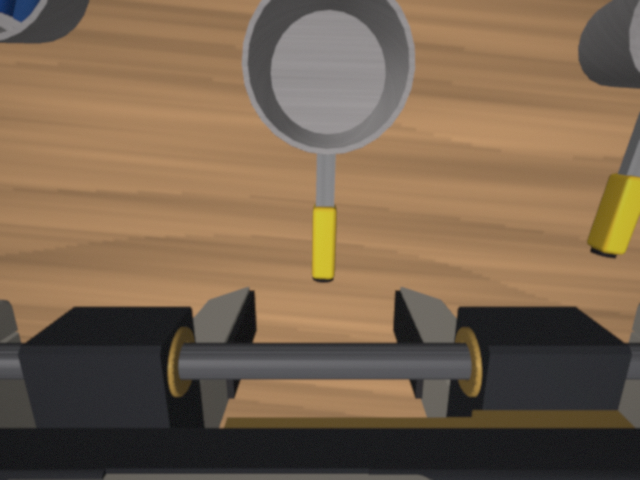

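The wrist view shows the medium pan's sleeve centred at (324,243) and its rim centred at about (329,69). Both are within 2 mm of my estimate, so I go straight down.

Emit:
arm_command --moves '[[[0, 0, 0.05], [0, 0, 0], 0.06], [[0, 0, 0.09], [0, 0, 0], 0.06], [[0, 0, 0.115], [0, 0, 0], 0.06], [[0, 0, 0.123], [0, 0, 0], 0.06], [[0, 0, 0.123], [0, 0, 0], 0.06]]'

```text
time: 1.65
tool_pos: [0.4449, -0.183, 0.027]
tool_rot: [-3.14, 0.002, 0.09]
contact_force: [0.5, 0.2, 0.2]
opening: 0.0601
grip_force: 0.0
```

Emit:
arm_command --moves '[[[0, 0, 0], [0, 0, 0], 0.03], [[0, 0, 0], [0, 0, 0], 0.02], [[0, 0, 0], [0, 0, 0], 0.01], [[0, 0, 0], [0, 0, 0], 0.005], [[0, 0, 0], [0, 0, 0], 0.0]]' --squeeze 60

```text
time: 2.15
tool_pos: [0.4457, -0.1832, 0.0281]
tool_rot: [3.141, -0.001, 0.091]
contact_force: [-0.0, 0.4, 0.1]
opening: 0.0243
grip_force: 0.0
```

Emit:
arm_command --moves '[[[0, 0, 0], [0, 0, 0], 0.0], [[0, 0, 0], [0, 0, 0], 0.0], [[0, 0, -0.01], [0, 0, 0], 0.0], [[0, 0, -0.02], [0, 0, 0], 0.0], [[0, 0, -0.03], [0, 0, 0], 0.0]]'

```text
time: 2.65
tool_pos: [0.4455, -0.1831, 0.0586]
tool_rot: [3.141, 0.0, 0.091]
contact_force: [1.0, 0.2, -2.5]
opening: 0.0157
grip_force: 60.0
```

```bash
python3 go.py .446 .245 .16 31
```

```text
t 2.65 [ 0.4455 -0.1831  0.0586] [3.141 0.    0.091] q [-0.55  0.48  1.85 -0.    0.81  0.93]
shift [0.0393, -0.4263, -0.1015] turn [0.0, 0.0, -0.45]
```

Emit:
arm_command --moves '[[[0, 0, -0.02], [0, 0, 0], 0.0], [[0, -0.005, -0.045], [0, 0, 0], 0.0], [[0, -0.02, -0.075], [0, 0, 0], 0.0], [[0.004, -0.045, -0.1], [0, 0, -0.03], 0.0], [[0.008, -0.08, -0.11], [0, 0, -0.07], 0.0]]'

```text
time: 3.15
tool_pos: [0.4475, -0.1033, 0.1709]
tool_rot: [3.138, -0.005, 0.16]
contact_force: [0.9, 0.0, -2.1]
opening: 0.0155
grip_force: 60.0
```

Emit:
arm_command --moves '[[[0.003, -0.04, 0], [0, 0, -0.04], 0.0], [[0.006, -0.08, 0], [0, 0, -0.08], 0.0], [[0.009, -0.12, 0], [0, 0, -0.12], 0.0], [[0.012, -0.16, 0], [0, 0, -0.16], 0.0], [[0.015, -0.2, 0], [0, 0, -0.2], 0.0]]'

```text
time: 3.65
tool_pos: [0.4285, 0.0987, 0.1685]
tool_rot: [3.141, -0.001, 0.362]
contact_force: [1.4, 0.1, -2.8]
opening: 0.0155
grip_force: 60.0
```

```bash
python3 go.py .446 .245 .16 31
```

```text
t 3.65 [0.4285 0.0987 0.1685] [ 3.141e+00 -1.000e-03  3.620e-01] q [ 0.05  0.25  1.83 -0.    1.06  1.26]
shift [0.0682, -0.1307, 0.0085] turn [0.0, -0.001, -0.179]
```

Emit:
arm_command --moves '[[[0.02, -0.038, 0.0], [0, 0, -0.045], 0.0], [[0.04, -0.075, 0.0], [0, 0, -0.09], 0.0], [[0.057, -0.108, 0.0], [0, 0, -0.14], 0.0], [[0.066, -0.126, 0.004], [0, 0, -0.17], 0.0], [[0.068, -0.131, 0.008], [0, 0, -0.179], 0.0]]'

```text
time: 4.15
tool_pos: [0.4462, 0.2458, 0.1601]
tool_rot: [-3.141, -0.001, 0.543]
contact_force: [0.7, -0.6, -1.0]
opening: 0.0157
grip_force: 60.0
```

Emit:
arm_command --moves '[[[0, 0, 0], [0, 0, 0], 0.0], [[0, 0, 0], [0, 0, 0], 0.0], [[0, 0, 0], [0, 0, 0], 0.0], [[0, 0, 0], [0, 0, 0], 0.0], [[0, 0, 0], [0, 0, 0], 0.0]]'

```text
time: 4.65
tool_pos: [0.4466, 0.2431, 0.1598]
tool_rot: [3.141, -0.0, 0.539]
contact_force: [0.7, 0.1, -1.9]
opening: 0.0155
grip_force: 60.0
```

```bash
python3 go.py .446 .245 .03 31
python3 - <<'E'
from h import *
a=[]
for n in("wrist","scene","side"):
    m=robot.camera_model(n); im=robot.read_camera(n)[:,:,::-1]; cv2.imwrite(f"pics/{n}2.png",im)
    if n=="wrist": a.append(im[::2,::2]); print(repr(m))
    if n=="scene": a.append(cv2.resize(im[80:260,280:520],(320,240)))
    if n=="side": a.append(cv2.resize(im[200:440,60:380],(320,240)))
cv2.imwrite("pics/c2.png",np.hstack(a[:2])); cv2.imwrite("pics/c2.png",np.vstack([np.hstack(a[:2]),np.hstack([a[2],a[2]*0])]))
E
```

```text
t 4.65 [0.4466 0.2431 0.1598] [ 3.141 -0.     0.539] q [ 0.35  0.38  1.67 -0.    1.09  1.38]
shift [0.0004, -0.0019, 0.1298] turn [0.0, -0.0, -0.002]
{'fx': 399.0980622912597, 'fy': 399.0980622912597, 'cx': 324.43409526630495, 'cy': 242.62570794752256, 'R': array([[ 5.12706932e-01, -8.58563684e-01, -4.44992936e-05],
       [-8.21445482e-01, -4.90556195e-01,  2.90829744e-01],
       [-2.49717686e-01, -1.49073872e-01, -9.56774821e-01]]), 't': array([-0.02023043,  0.46811862,  0.47643213])}
```

View pics/c2.png

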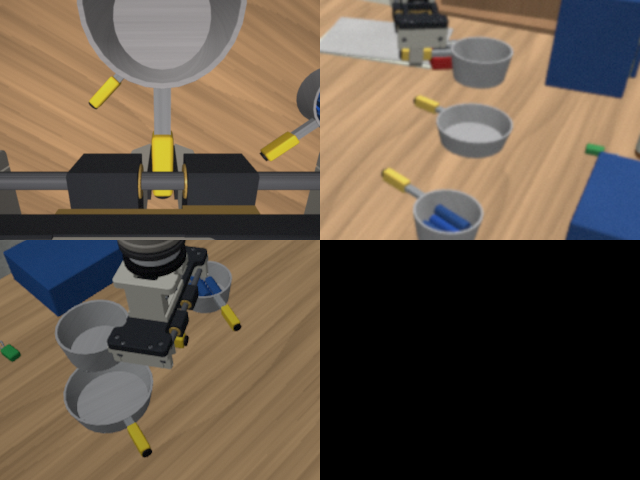

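The wrist tile shows the medium pan held level, rim bottom near (165,87) in the half-scale tile, with the large pan's sleeve at (103,92). I'll measure both pans' centres next.

Run:
```python
from h import *
I={n:cv2.imread(f"pics/{n}2.png")[:,:,::-1].copy() for n in("wrist","scene","side")}
M={n:robot.camera_model(n) for n in I}
z=.1598-.028+.05; f=np.radians(30.9)
print('expected',np.array([.4466,.2431])+.111*np.array([np.cos(f),np.sin(f)]))
for n,s in dict(scene=(400,128),side=(152,330)).items():
    pass
im=I["wrist"]; hsv=cv2.cvtColor(im,cv2.COLOR_RGB2HSV)
g=((hsv[:,:,1]<60)&(hsv[:,:,2]>60)).astype(np.uint8); g[185:]=0
g=cv2.morphologyEx(g,cv2.MORPH_CLOSE,np.ones((5,5)));g=cv2.morphologyEx(g,cv2.MORPH_OPEN,np.ones((45,45)))
g=comp(g,(325,60)).astype(np.uint8)
c=max(cv2.findContours(g,0,cv2.CHAIN_APPROX_NONE)[0],key=len)[:,0]
c=c[(c[:,1]>3)&(c[:,1]<180)]; P,_=plane(M["wrist"],c,z); q=circ(P[:,:2],.052); print('wrist medium',q,len(c))
# large sleeve axis from wrist
y=(hsv[:,:,0]>20)&(hsv[:,:,0]<35)&(hsv[:,:,1]>150)&(hsv[:,:,2]>90)
y=comp(y,(206,184)).astype(np.uint8); r=cv2.minAreaRect(cv2.findContours(y,0,1)[0][0]); b=cv2.boxPoints(r); print(r)
e=sorted([(b[i]+b[(i+1)%4])/2 for i in range(4)],key=lambda p:-np.hypot(*(p-r[0])))[:2]
P,_=plane(M["wrist"],np.array(e+[r[0]]),.045); print('large sleeve',np.round(P,4)); d=P[1]-P[0]; print(np.degrees(np.arctan2(d[1],d[0])))
# shots of rims: large & medium
for nm,(zz,rr,sd) in dict(medium=(z,.052,dict(scene=(400,128),side=(152,330))),large=(.04,.07,dict(scene=(395,180),side=(170,400)))).items():
    for n,s in sd.items():
        try: print(nm,n,circ(rimpts(I[n],M[n],s,zz),rr))
        except Exception as ex: print(ex)
```

```text
expected [0.5418452  0.30010308]
wrist medium (array([0.54277921, 0.30180248]), np.float64(0.00019185801045210754)) 483
((207.63124084472656, 184.2556610107422), (24.956159591674805, 70.56336212158203), 42.273685455322266)
large sleeve [[0.461  0.3254 0.045 ]
 [0.4118 0.3377 0.045 ]
 [0.4369 0.3314 0.045 ]]
166.06669694706315
medium scene (array([0.42064979, 0.30078647]), np.float64(0.04225101034844324))
medium side (array([0.53302044, 0.2236317 ]), np.float64(0.013888704562798448))
large scene (array([0.54290654, 0.2994352 ]), np.float64(0.001236944756423962))
large side (array([0.66211087, 0.14808747]), np.float64(0.018491174483199146))
```

Emit:
arm_command --moves '[[[0.001, -0.0015, 0.03], [0, 0, 0], 0.0], [[0.001, -0.0015, 0.065], [0, 0, 0], 0.0], [[0.001, -0.0015, 0.095], [0, 0, 0], 0.0], [[0.001, -0.0015, 0.115], [0, 0, 0], 0.0], [[0.001, -0.0015, 0.122], [0, 0, 0], 0.0]]'

```text
time: 5.3
tool_pos: [0.4452, 0.245, 0.0356]
tool_rot: [-3.141, 0.004, 0.54]
contact_force: [0.1, -0.3, -1.4]
opening: 0.0158
grip_force: 60.0
```

Emit:
arm_command --moves '[[[0, 0, 0.001], [0, 0, 0], 0.0], [[0, 0, 0.002], [0, 0, 0], 0.0], [[0, 0, 0.003], [0, 0, 0], 0.0], [[0, 0, 0.003], [0, 0, 0], 0.0], [[0, 0, 0.003], [0, 0, 0], 0.0]]'

```text
time: 5.8
tool_pos: [0.4469, 0.2456, 0.0353]
tool_rot: [3.141, -0.001, 0.54]
contact_force: [-0.5, -0.1, -2.0]
opening: 0.0154
grip_force: 60.0
```

Still 3 mm above seating, so I lower slowly until the force changes.

Emit:
arm_command --moves '[[[0, 0, 0.001], [0, 0, 0], 0.0], [[0, 0, 0.002], [0, 0, 0], 0.0], [[0, 0, 0.003], [0, 0, 0], 0.0], [[0, 0, 0.003], [0, 0, 0], 0.0], [[0, 0, 0.003], [0, 0, 0], 0.0]]'

```text
time: 6.3
tool_pos: [0.4465, 0.2455, 0.0318]
tool_rot: [3.141, -0.0, 0.54]
contact_force: [-2.0, -2.0, 3.0]
opening: 0.0158
grip_force: 60.0
```

Emit:
arm_command --moves '[[[0, 0, 0], [0, 0, 0], 0.02], [[0, 0, 0], [0, 0, 0], 0.03], [[0, 0, 0], [0, 0, 0], 0.04], [[0, 0, 0], [0, 0, 0], 0.05], [[0, 0, 0], [0, 0, 0], 0.05]]'

```text
time: 6.8
tool_pos: [0.4466, 0.2455, 0.0316]
tool_rot: [3.141, -0.0, 0.54]
contact_force: [0.0, 1.0, 0.4]
opening: 0.0469
grip_force: 0.0
```

Emit:
arm_command --moves '[[[0, 0, -0.01], [0, 0, 0], 0.05], [[0, 0, -0.04], [0, 0, 0], 0.05], [[0, 0, -0.08], [0, 0, 0], 0.05], [[0, 0, -0.12], [0, 0, 0], 0.05], [[0, 0, -0.15], [0, 0, 0], 0.05]]'

```text
time: 7.3
tool_pos: [0.447, 0.2457, 0.185]
tool_rot: [3.141, -0.003, 0.54]
contact_force: [0.3, -0.4, -0.0]
opening: 0.05
grip_force: 0.0
```

```bash
python3 - <<'E'
from h import *
m=robot.camera_model("wrist"); im=robot.read_camera("wrist");cv2.imwrite("pics/w3.png",im[:,:,::-1])
np.savez("pics/w3.npz",**m); print(-m['R'].T@m['t'])
E
python3 go.py .4845 -.3695 .18 -1
```

```text
[0.51375712 0.28582074 0.34501722]
t 7.35 [0.4491 0.2466 0.1893] [ 3.14  -0.011  0.54 ] q [ 0.35  0.35  1.63 -0.    1.16  1.38]
shift [-0.2864, 0.5466, 0.0075] turn [-0.001, -0.011, 0.557]
```

View pics/w3.png

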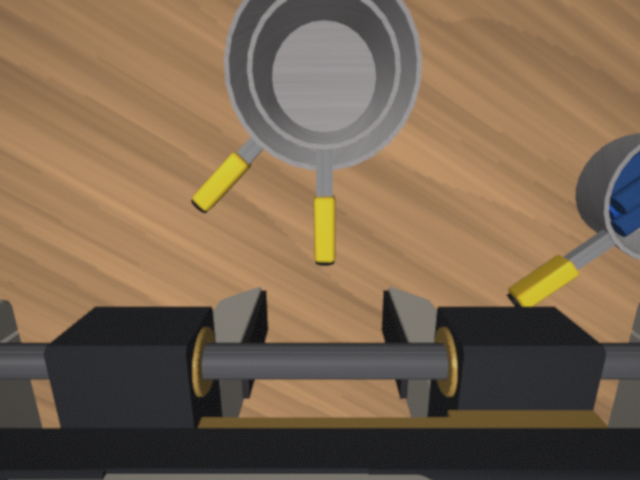

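The wrist view shows the medium pan nested in the large one, sleeves at (220,182) and (324,230) fanned about 45°. Next is the small pan.

Emit:
arm_command --moves '[[[-0.026, 0.049, 0], [0, 0.0, 0.05], 0.05], [[-0.052, 0.098, 0], [0, 0, 0.1], 0.05], [[-0.077, 0.147, 0], [0, 0, 0.15], 0.05], [[-0.1, 0.19, 0], [0, 0, 0.2], 0.05], [[-0.124, 0.237, 0], [0, 0, 0.25], 0.05]]'

```text
time: 7.85
tool_pos: [0.4605, -0.0059, 0.1823]
tool_rot: [3.141, -0.001, 0.288]
contact_force: [0.6, -0.6, -0.0]
opening: 0.0497
grip_force: 0.0
```

```bash
python3 go.py .4855 -.3685 .17 -1
```

```text
t 7.85 [ 0.4605 -0.0059  0.1823] [ 3.141e+00 -1.000e-03  2.880e-01] q [-0.18  0.27  1.76 -0.    1.11  1.1 ]
shift [-0.0791, 0.3547, 0.0124] turn [0.0, -0.001, 0.306]
```

Emit:
arm_command --moves '[[[-0.079, 0.3547, 0.012], [0, 0, 0.15], 0.05], [[-0.079, 0.3547, 0.012], [0, 0, 0.2], 0.05], [[-0.079, 0.3547, 0.012], [0, 0, 0.25], 0.05], [[-0.079, 0.3547, 0.012], [0, 0, 0.28], 0.05], [[-0.079, 0.3547, 0.012], [0, 0, 0.306], 0.05]]'

```text
time: 8.35
tool_pos: [0.4782, -0.2554, 0.174]
tool_rot: [3.141, -0.001, -0.018]
contact_force: [0.8, 1.1, 0.5]
opening: 0.0501
grip_force: 0.0
```

Emit:
arm_command --moves '[[[-0.025, 0.111, 0.0], [0, 0, 0], 0.05], [[-0.025, 0.111, 0.0], [0, 0, 0], 0.05], [[-0.025, 0.111, 0.0], [0, 0, 0], 0.05], [[-0.025, 0.111, 0.0], [0, 0, 0], 0.05], [[-0.025, 0.111, 0.0], [0, 0, 0], 0.05]]'

```text
time: 8.85
tool_pos: [0.4518, -0.3627, 0.1735]
tool_rot: [-3.141, 0.0, -0.016]
contact_force: [-0.4, 1.1, 0.3]
opening: 0.0499
grip_force: 0.0
```

```bash
python3 go.py .4855 -.3685 .036 -1
```

```text
t 8.85 [ 0.4518 -0.3627  0.1735] [-3.141  0.    -0.016] q [-0.81  0.49  1.45  0.    1.21  0.78]
shift [0.0338, 0.0054, 0.1375] turn [-0.001, 0.0, 0.001]
```

Emit:
arm_command --moves '[[[0.034, 0.005, 0.015], [0, 0, 0], 0.05], [[0.034, 0.005, 0.015], [0, 0, 0], 0.05], [[0.034, 0.005, 0.015], [0, 0, 0], 0.05], [[0.034, 0.005, 0.015], [0, 0, 0], 0.05], [[0.034, 0.005, 0.015], [0, 0, 0], 0.05]]'

```text
time: 9.35
tool_pos: [0.4854, -0.3688, 0.1592]
tool_rot: [3.141, -0.0, -0.016]
contact_force: [0.4, -0.2, -0.1]
opening: 0.0498
grip_force: 0.0
```

```bash
python3 go.py .4855 -.3685 .036 -1;python3 - <<'E'
from h import *
m=robot.camera_model("wrist"); im=robot.read_camera("wrist");cv2.imwrite("pics/w4.png",im[:,:,::-1])
hsv=cv2.cvtColor(im,cv2.COLOR_RGB2HSV)
y=(hsv[:,:,0]>20)&(hsv[:,:,0]<35)&(hsv[:,:,1]>150)&(hsv[:,:,2]>90)
y[330:]=0; y=comp(y,(325,240)).astype(np.uint8); r=cv2.minAreaRect(cv2.findContours(y,0,1)[0][0]); b=cv2.boxPoints(r); print(r)
e=sorted([(b[i]+b[(i+1)%4])/2 for i in range(4)],key=lambda p:-np.hypot(*(p-r[0])))[:2]
P,_=plane(m,np.array(e+[r[0]]),.065); print(np.round(P,4)); d=P[1]-P[0]; print(np.degrees(np.arctan2(d[1],d[0])))
E
```

```text
t 9.35 [ 0.4854 -0.3688  0.1592] [ 3.141 -0.    -0.016] q [-0.78  0.55  1.38 -0.    1.21  0.81]
shift [0.0, -0.0004, 0.1232] turn [0.001, -0.0, 0.002]
((319.8408203125, 242.231689453125), (23.518705368041992, 72.0), 1.5911402702331543)
[[ 0.5113 -0.3672  0.065 ]
 [ 0.4613 -0.3649  0.065 ]
 [ 0.487  -0.3661  0.065 ]]
177.37595107360812
```

Emit:
arm_command --moves '[[[0.001, -0.0027, 0.045], [0, 0, 0.03], 0.05], [[0.001, -0.0027, 0.085], [0, 0, 0.03], 0.05], [[0.001, -0.0027, 0.112], [0, 0, 0.03], 0.05], [[0.001, -0.0027, 0.123], [0, 0, 0.03], 0.05], [[0.001, -0.0027, 0.123], [0, 0, 0.03], 0.05]]'

```text
time: 9.9
tool_pos: [0.4859, -0.3664, 0.0345]
tool_rot: [-3.14, 0.002, -0.047]
contact_force: [0.2, 0.3, -0.0]
opening: 0.0501
grip_force: 0.0
```

Emit:
arm_command --moves '[[[0, 0, 0], [0, 0, 0], 0.02], [[0, 0, 0], [0, 0, 0], 0.01], [[0, 0, 0], [0, 0, 0], 0.0], [[0, 0, 0], [0, 0, 0], 0.0], [[0, 0, 0], [0, 0, 0], 0.0]]' --squeeze 60

```text
time: 10.4
tool_pos: [0.4868, -0.3669, 0.036]
tool_rot: [3.141, -0.001, -0.046]
contact_force: [-0.2, 0.8, 0.4]
opening: 0.0159
grip_force: 60.0
```

Emit:
arm_command --moves '[[[0, 0, 0], [0, 0, 0], 0.0], [[0, 0, 0], [0, 0, 0], 0.0], [[0, 0, -0.01], [0, 0, 0], 0.0], [[0, 0, -0.025], [0, 0, 0], 0.0], [[0, 0, -0.05], [0, 0, 0], 0.0]]'

```text
time: 10.9
tool_pos: [0.4857, -0.3659, 0.0848]
tool_rot: [-3.139, 0.003, -0.046]
contact_force: [-0.8, -0.4, -1.7]
opening: 0.0155
grip_force: 60.0
```

Emit:
arm_command --moves '[[[0, 0, -0.03], [0, 0, 0], 0.0], [[0, -0.02, -0.06], [0, 0, -0.03], 0.0], [[0, -0.05, -0.085], [0, 0, -0.1], 0.0], [[0, -0.09, -0.095], [0, 0, -0.19], 0.0], [[0, -0.135, -0.1], [0, 0, -0.29], 0.0]]'

```text
time: 11.4
tool_pos: [0.4931, -0.2314, 0.1872]
tool_rot: [3.139, -0.002, 0.246]
contact_force: [1.3, 1.0, -1.4]
opening: 0.0158
grip_force: 60.0
```

```bash
python3 go.py .5162 .1975 .18 76
```

```text
t 11.4 [ 0.4931 -0.2314  0.1872] [ 3.139e+00 -2.000e-03  2.460e-01] q [-0.58  0.41  1.53 -0.    1.19  0.75]
shift [0.1269, -0.4104, 0.0066] turn [0.003, -0.001, -1.08]
```

Emit:
arm_command --moves '[[[0.013, -0.041, 0], [0, 0, -0.108], 0.0], [[0.025, -0.082, 0], [0, 0, -0.216], 0.0], [[0.038, -0.123, 0], [0, 0, -0.324], 0.0], [[0.051, -0.164, 0], [0, 0, -0.432], 0.0], [[0.063, -0.205, 0], [0, 0, -0.54], 0.0]]'

```text
time: 11.9
tool_pos: [0.5043, -0.016, 0.1859]
tool_rot: [3.141, -0.0, 0.788]
contact_force: [0.6, 0.2, -0.7]
opening: 0.0159
grip_force: 60.0
```

```bash
python3 go.py .5162 .1975 .18 76
```

```text
t 11.9 [ 0.5043 -0.016   0.1859] [ 3.141 -0.     0.788] q [-0.18  0.34  1.64 -0.    1.16  0.6 ]
shift [0.1598, -0.1421, 0.0059] turn [0.0, -0.0, -0.538]
```

Emit:
arm_command --moves '[[[0.035, -0.031, 0], [0, 0, -0.12], 0.0], [[0.07, -0.062, 0], [0, 0, -0.24], 0.0], [[0.105, -0.093, 0], [0, 0, -0.36], 0.0], [[0.14, -0.124, 0.003], [0, 0, -0.47], 0.0], [[0.16, -0.142, 0.006], [0, 0, -0.538], 0.0]]'

```text
time: 12.4
tool_pos: [0.5171, 0.1991, 0.1798]
tool_rot: [3.141, -0.001, 1.328]
contact_force: [-0.5, -0.8, -1.7]
opening: 0.0157
grip_force: 60.0
```

Emit:
arm_command --moves '[[[0, 0, 0], [0, 0, 0], 0.0], [[0, 0, 0], [0, 0, 0], 0.0], [[0, 0, 0], [0, 0, 0], 0.0], [[0, 0, 0], [0, 0, 0], 0.0], [[0, 0, 0], [0, 0, 0], 0.0]]'

```text
time: 12.9
tool_pos: [0.5178, 0.1948, 0.1796]
tool_rot: [3.141, 0.0, 1.32]
contact_force: [0.2, 0.5, -1.4]
opening: 0.0156
grip_force: 60.0
```

```bash
python3 go.py .5162 .1975 .044 76;python3 - <<'E'
from h import *
s=robot.observe(); M=robot.camera_model("wrist"); im=robot.read_camera("wrist");cv2.imwrite("pics/w5.png",im[:,:,::-1])
z=s['tool_pos'][2]-.036+.06
hsv=cv2.cvtColor(im,cv2.COLOR_RGB2HSV)
g=((hsv[:,:,1]<60)&(hsv[:,:,2]>60)).astype(np.uint8); g[185:]=0
g=cv2.morphologyEx(g,cv2.MORPH_CLOSE,np.ones((5,5)));g=cv2.morphologyEx(g,cv2.MORPH_OPEN,np.ones((45,45)))
g=comp(g,(325,60)).astype(np.uint8)
c=max(cv2.findContours(g,0,cv2.CHAIN_APPROX_NONE)[0],key=len)[:,0]
c=c[(c[:,1]>3)&(c[:,1]<180)]; P,_=plane(M,c,z); print(circ(P[:,:2],.035),len(c))
a=s['tool_rot'][2]; print(s['tool_pos'][:2]+.11*np.array([np.cos(a),np.sin(a)]))
E
```

```text
t 12.9 [0.5178 0.1948 0.1796] [3.141 0.    1.32 ] q [ 0.22  0.43  1.52 -0.    1.19  0.47]
shift [0.0023, -0.0022, 0.1356] turn [0.0, 0.0, -0.006]
(array([0.54114848, 0.29047733]), np.float64(0.0009849041080685489)) 429
[0.54506854 0.30130881]
```

View pics/w5.png

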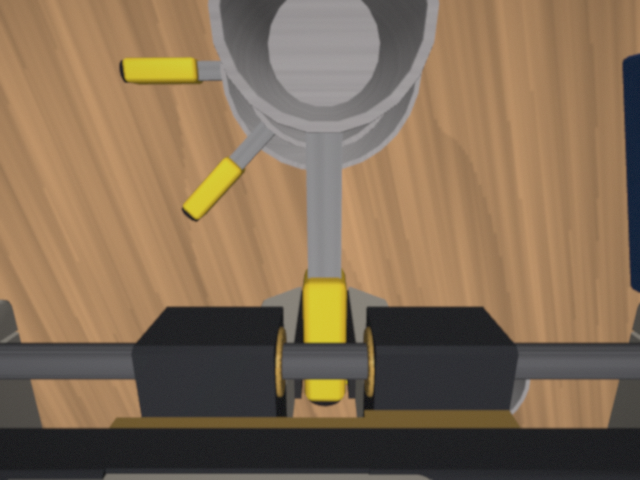

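The small pan is held level, its rim bottom at (325,131). The sleeves of the large pan (159,70) and medium pan (212,188) are visible, and the rim fit was polluted by the pans underneath. I'll use the rim's near point and the sleeves instead.

Run:
```python
from h import *
s=robot.observe(); M=robot.camera_model("wrist"); im=cv2.imread("pics/w5.png")[:,:,::-1].copy()
a=s['tool_rot'][2]; d=np.array([np.cos(a),np.sin(a)]); z=s['tool_pos'][2]-.036+.06
print('small',plane(M,(324.5,131),z)[0][0][:2]+.035*d, 'sides mid',plane(M,[(209,12),(438,12)],z)[0].round(4).tolist())
hsv=cv2.cvtColor(im,cv2.COLOR_RGB2HSV)
y=(hsv[:,:,0]>20)&(hsv[:,:,0]<35)&(hsv[:,:,1]>150)&(hsv[:,:,2]>90)
for n,sd,h in(("large",(159,70),.045),("medium",(212,188),.059)):
    q=comp(y,sd).astype(np.uint8); r=cv2.minAreaRect(cv2.findContours(q,0,1)[0][0]); b=cv2.boxPoints(r)
    e=sorted([(b[i]+b[(i+1)%4])/2 for i in range(4)],key=lambda p:-np.hypot(*(p-r[0])))[:2]
    P,_=plane(M,np.array(e+[r[0]]),h); P=P[:,:2]; v=P[1]-P[0]; v/=np.linalg.norm(v); v*=np.sign(v[0])
    print(n,np.round(P[2],4),'centre',np.round(P[2]+.11*v,4),'az',np.degrees(np.arctan2(v[1],v[0]))+180)
```

```text
small [0.54495589 0.30191747] sides mid [[0.511, 0.3103, 0.2036], [0.5781, 0.2931, 0.2036]]
large [0.4373 0.3311] centre [0.5439 0.3037] az 165.6203482776077
medium [0.4488 0.2467] centre [0.5424 0.3045] az 211.69664272183576
```

Emit:
arm_command --moves '[[[0.002, -0.0013, 0.03], [0, 0, -0.012], 0.0], [[0.002, -0.0013, 0.065], [0, 0, -0.012], 0.0], [[0.002, -0.0013, 0.1], [0, 0, -0.012], 0.0], [[0.002, -0.0013, 0.12], [0, 0, -0.012], 0.0], [[0.002, -0.0013, 0.129], [0, 0, -0.012], 0.0]]'

```text
time: 13.45
tool_pos: [0.5157, 0.1973, 0.0483]
tool_rot: [-3.138, 0.002, 1.333]
contact_force: [-0.1, 0.6, -0.3]
opening: 0.0155
grip_force: 60.0
```

Emit:
arm_command --moves '[[[0, 0, 0.001], [0, 0, 0], 0.0], [[0, 0, 0.002], [0, 0, 0], 0.0], [[0, 0, 0.002], [0, 0, 0], 0.0], [[0, 0, 0.002], [0, 0, 0], 0.0], [[0, 0, 0.002], [0, 0, 0], 0.0]]'

```text
time: 13.95
tool_pos: [0.5172, 0.1981, 0.0492]
tool_rot: [3.14, -0.001, 1.334]
contact_force: [0.1, -0.4, -1.1]
opening: 0.016
grip_force: 60.0
```

Still about 5 mm above the seat.

Emit:
arm_command --moves '[[[0, 0, 0.001], [0, 0, 0], 0.0], [[0, 0, 0.002], [0, 0, 0], 0.0], [[0, 0, 0.003], [0, 0, 0], 0.0], [[0, 0, 0.004], [0, 0, 0], 0.0], [[0, 0, 0.004], [0, 0, 0], 0.0]]'

```text
time: 14.45
tool_pos: [0.5168, 0.198, 0.0442]
tool_rot: [-3.142, 0.0, 1.334]
contact_force: [0.5, 0.4, -0.6]
opening: 0.0156
grip_force: 60.0
```

Emit:
arm_command --moves '[[[0, 0, 0.0005], [0, 0, 0], 0.0], [[0, 0, 0.001], [0, 0, 0], 0.0], [[0, 0, 0.001], [0, 0, 0], 0.0], [[0, 0, 0.001], [0, 0, 0], 0.0], [[0, 0, 0.001], [0, 0, 0], 0.0]]'

```text
time: 14.95
tool_pos: [0.5169, 0.1978, 0.0437]
tool_rot: [3.141, 0.0, 1.334]
contact_force: [-1.4, -3.2, 5.9]
opening: 0.0156
grip_force: 60.0
```

The force shows contact, so I release and rise.

Emit:
arm_command --moves '[[[0, 0, 0], [0, 0, 0], 0.02], [[0, 0, 0], [0, 0, 0], 0.03], [[0, 0, 0], [0, 0, 0], 0.04], [[0, 0, 0], [0, 0, 0], 0.05], [[0, 0, 0], [0, 0, 0], 0.05]]'

```text
time: 15.45
tool_pos: [0.5168, 0.1981, 0.0432]
tool_rot: [-3.141, 0.0, 1.334]
contact_force: [0.5, 0.1, -0.6]
opening: 0.0468
grip_force: 0.0
```

Emit:
arm_command --moves '[[[0, 0, -0.01], [0, 0, 0], 0.05], [[0, 0, -0.04], [0, 0, 0], 0.05], [[0, 0, -0.08], [0, 0, 0], 0.05], [[0, 0, -0.12], [0, 0, 0], 0.05], [[0, 0, -0.16], [0, 0, 0], 0.05]]'

```text
time: 15.95
tool_pos: [0.5165, 0.198, 0.2058]
tool_rot: [3.141, -0.0, 1.334]
contact_force: [0.5, 0.3, -0.4]
opening: 0.0499
grip_force: 0.0
```

Run:
```python
from h import *
im=robot.read_camera("wrist");M=robot.camera_model("wrist");sd=robot.read_camera("side");sc=robot.read_camera("scene")
cv2.imwrite("pics/f.png",np.vstack([np.hstack([im[:300:,::2][::2] if 0 else cv2.resize(im,(400,300)),cv2.resize(sc[90:240,290:490],(400,300))]),np.hstack([cv2.resize(sd[230:470,40:360],(400,300)),cv2.resize(sd,(400,300))])])[:,:,::-1])
hsv=cv2.cvtColor(im,cv2.COLOR_RGB2HSV)
y=((hsv[:,:,0]>20)&(hsv[:,:,0]<35)&(hsv[:,:,1]>150)&(hsv[:,:,2]>90)); y[300:]=0
for c in cv2.findContours(y.astype(np.uint8),0,1)[0]:
    if cv2.contourArea(c)<300: continue
    r=cv2.minAreaRect(c); b=cv2.boxPoints(r)
    e=sorted([(b[i]+b[(i+1)%4])/2 for i in range(4)],key=lambda p:-np.hypot(*(p-r[0])))[:2]
    for h in(.045,.059,.073):
        P,_=plane(M,np.array(e+[r[0]]),h);P=P[:,:2];v=P[1]-P[0];L=np.linalg.norm(v);v/=L
        print(h,np.round(P[2],3),round(L,4),np.degrees(np.arctan2(v[1],v[0])).round(1))
```

```text
0.045 [0.519 0.19 ] 0.0553 -103.6
0.059 [0.52  0.194] 0.053 -103.6
0.073 [0.521 0.197] 0.0506 -103.6
0.045 [0.448 0.246] 0.0533 -148.4
0.059 [0.451 0.247] 0.051 -148.4
0.073 [0.455 0.248] 0.0487 -148.4
0.045 [0.439 0.333] 0.0523 166.5
0.059 [0.444 0.331] 0.0501 166.5
0.073 [0.448 0.328] 0.0479 166.5
```

View pics/f.png

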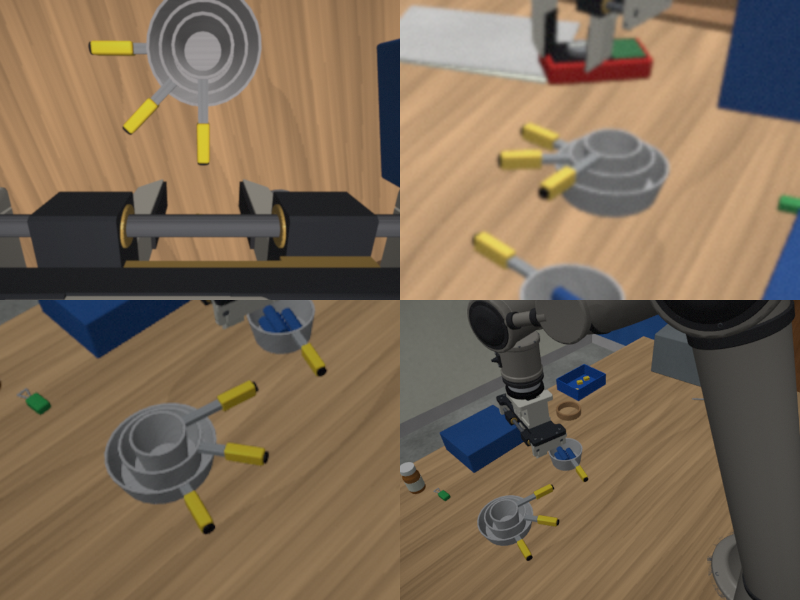

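All three pans are concentric and flat, with handles at 166.5°, 211.6° and 256.4°. The cells pan is untouched and the gripper is clear.

```bash
python3 -c "
from cell import robot
print(robot.hand_in())"
```

```text
the job is handed in; nothing more can be done
None
```

I nested the medium pan in the large one and the small pan in the medium one, both sitting flat, with the handles fanned about 45° apart the same way round. I left the cells pan untouched, let go of everything and handed the job in at about 16 s; no verdict came back.

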